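Ready the jar tumbler for unloading

TASK

Get the hand-cranked jar tumbler ready for unloading: hang the little steel catch pail by its handle on the tumbler's double hook and let go of it. Then turn the red crank handle to find by feel which side of the closed drum the heavy paint jar is fixed on (it cannot be seen, and the crank position does not tell), and bring that heavy side straight down. Finish with the gripper still closed on the crank handle, holding the drum still with its heavy side at the bottom, and leave the paint jars, brush pot and cup around where they are.

Things in the scene. Friction and masses are not known exactly. Their poses are not given: they have to be found in the camera images.
- pail: loose open steel pail, 100 mm across the rim, 70 mm high, 0.18 kg, with a stiff square bail handle standing upright over it (it does not fold). Origin: centre of the underside; z up; the bail spans the y axis of the pail.
- bail (a point): centre of the pail's handle, 145 mm above the pail's underside: a level wooden grip 16 mm thick and 40 mm long along y, on an 8 mm steel bar that runs on to 52 mm either side, then down to the pail. The rim is 75 mm below it. To be pinched from above.
- tumbler: fixed hand-cranked jar tumbler on a plywood base 200 x 360 x 18 mm: a closed white drum with blue rims between two grey posts 183 mm high, its axle level along the tumbler's y. Origin: on the work surface below the drum's centre, z up. The crank is on the -y side, the pail hook on the +y side; the hook prongs point along -x.
- hook_seat (a point): where the centre of the pail's handle (point bail) should rest when hung, at the tumbler's (-8, 185, 208.5) mm; axes as the tumbler. Bring the pail in from the open -x end, along +x, with the handle some 30 mm above this point, handle bar along y: the prongs then pass between bar and rim, one either side of the wooden grip and the fingers. Lower it there.
- hook_tip (a point): half-way between the bends of the two hook prongs at their open end, 200 mm above the work surface, 37 mm before (-x of) hook_seat. The prongs are level round bars, 8 mm thick, 72 mm apart in y, along the tumbler's x; they run 105 mm back (+x) to a cross plate and post 211 mm high. Their tips turn up 20 mm, to 220 mm above the work surface.
- knob: red crank handle, a cylinder 18 mm thick and 90 mm long, lying level along the tumbler's y axis. Origin: on its axis, 40 mm from the free (-y) end, a good place to pinch it from above, 46 mm clear of the crank arm. It spins freely about its own axis (ignore its orientation) and travels on a circle of 60 mm radius about point axle, in the tumbler's x-z plane.
- axle (a point): fixed point on the drum's axle line, in the plane where the handle's origin circles, 160 mm above the work surface; axes as the tumbler (y along the axle).
- drum (a joint): turn of drum and crank together, rad, unlimited. 0: handle straight above the axle; growing, the handle goes over towards the tumbler's +x: handle origin = axle + 60 mm * (sin, 0, cos) in the tumbler's axes. A stiff bearing holds the drum wherever it is left; it never swings by itself. Turning it takes 7 N on average at the handle. Read the push while creeping (10 mm/s): after a quick stop momentum masks it.
- drum_mid (a point): centre of the drum, 165 mm across, 90 mm long along y, 160 mm up. A jar (0.55 to 0.72 kg, 50 mm off the axle) is fixed inside at an unknown angle; all else is balanced. It adds up to 4.5 to 6 N to the push at the handle half-way up its rise and takes as much away half-way down its fall; the push is average as it passes top and bottom.
- jar_navy_mid (a point): centre of a navy paint jar, 62 mm across, 90 mm high; leave it where it is
- jar_yellow_mid (a point): centre of a yellow paint jar, 58 mm across, 70 mm high; leave it where it is
- jar_violet_mid (a point): centre of a violet paint jar, 48 mm across, 55 mm high; leave it where it is
- pot_mid (a point): centre of a blue brush pot, 72 mm across, 100 mm high (brushes to 235 mm), middle 50 mm up; leave it where it is
- cup_mid (a point): centre of a clear cup, 70 mm across, 80 mm high; leave it where it is
There are look-alikes about, which are no part of the job. What is shaped like the pail but orange or pink is not meant.

How it is judged:
By the outcome, as a careful person would: the job done as asked, in the order asked, and still so for the second after the job is handed in, while the arm keeps its last pose, push and grip.
It also fails if it takes over 72 s, if anything falls off the work surface, if the arm or the gripper's body presses on something with over 40 N, if the wrist force passes 120 N, or if a joint passes its speed limit or range.

ROBOT

A 7-joint arm with a two-finger parallel gripper is mounted at the origin on the work surface. World frame = base frame: x ahead of the robot, y to its left, z up, the work surface at z = 0. Lengths are in mm, angles in rad, forces in N, time in s.
With the tool pointing down it reaches from about 350 to 900 mm from the base axis. Payload 7.2 kg.
Tool frame: the origin (TCP) lies at the very end of the fingers, on their centre line; the grasp point (between the pads) lies 19 mm behind it; z points along the fingers, y is the direction in which the jaws open and shut (so a half turn about z gives the same grasp; the last joint's range is limited). The gripper opens to 88 mm and grips with 3 to 60 N. Pads are 20 mm wide; open, the fingers measure 115 mm over their backs; the gripper's body (75 mm by 178 mm) begins 61 mm behind the grasp point.
Start: joints at [-1.356, 0.411, -0.013, 1.596, 0.006, 1.134, -0.082], TCP at [174.413, 600.174, 222.653] pointing down, gripper open.
Joint ranges: [-2.95, 2.95], [-0.29, 1.99], [-1.47, 1.44], [0.14, 2.54], [-1.03, 4.17], [0.13, 1.85], [-2.86, 2.86]. Speed limits (rad/s): [2.39, 2.39, 3.01, 3.01, 3.14, 3.14, 3.14].

INTERFACE

Orientations are given as a unit quaternion [x, y, z, w].
In Python, from workcell import manip gives the robot as it stands.
- The arm moves only by the shell command python3 -m jog 'ROWS'. ROWS is JSON, a list that holds one entry, the list of rows, each a list of 7 numbers: the closure in counts, from 0 (fully open) to 255 (shut), then the shift along the tool's x, y, z in mm, then the turn, a rotation vector about the tool's x, y, z in degrees. A call has 1 to 12 rows; each row shifts and turns the commanded pose from where the row before left it, along the tool's axes as they then stand; what a row does not reach is not made up. A row lasts 1/10 s, in which the tool goes at most 50 mm and 8.59 degrees, less where a joint would pass 70% of its speed; a pose out of reach is approached as far as the arm can. A call is refused whole if a number of a shift passes 50 or a number of a turn 8.59, either way. A call with a gripper value outside its range is refused whole. The fingers move at their own pace and stop on an object; the grip force is fixed at half the most. Time passes only in rows, so rows that do not move let the fingers close. It gives the time, the measured TCP pose, the force and the opening at its end, in the units of the state.
- manip.read_state(): the state, without advancing time (a new reading comes with each control period).
- manip.capture(name): name is "scene" or "top" or "wrist"; returns a dict with "pixels" (420x560x3 uint8, red, green, blue), "intrinsics" (3x3 intrinsics, pixels), "extrinsics" (4x4, takes a point from camera to world coordinates); the wrist camera has in their place "hand_eye" (4x4, takes a point from camera to tool coordinates, whose origin is the TCP and whose axes are the flange's). Camera axes: x right, y up, looking along -z (the intrinsics and any distortion apply to the point x, -y, -z); pixel columns grow to the right and rows downward; lengths in mm; the calibration is good to about 2 mm. The wrist camera is an equidistant fisheye: a pixel r from the principal point sees the ray r / f radians off the axis. A picture is of the moment at which its call begins: read the wrist's pose just before it. There is no depth.
- manip.close_job(): hands the job in, once; it reports no verdict.
Trained networks look in a picture, given as the dict that the camera call returned (one of the last four; its "shot" number tells which), for a name from the list of things; names that differ only in an ending like _2 or _b are one class to them, and where a whole thing is asked for, a point or a joint stands for the part that bears it (a point fixed in the world has none). Each returns a list of dicts, best first, with "conf" (0 to 1); they miss things now and then, are a little off and sometimes report something else, mostly with a low value. They report only what shows in the picture. A call takes as long as a camera call. They do not tell look-alikes from the thing itself.
- manip.outline_of(picture, label): "mask" (420x560 bool, what is visible of it) and "bbox" ([left, top, right, bottom] in pixels, round what is visible of it).
- manip.spot_point(picture, label): "pixel" ([column, row] in pixels: a listed point, or the origin of a listed thing).
The state is a dict: "t": time; "joint_pos": joint angles; "qd": joint speeds; "effort": joint torques, N m; "ee_pos": TCP position; "orientation": TCP orientation; "force": force on the tool from outside, world axes, zero at the start; "moment": the same for the moment, N m; "width": opening from 0.0 (shut) to 1.0 (fully open).
Only numpy, scipy, OpenCV 4.12 (cv2) and the standard library are available. Lean on these libraries where they do the work, as an engineer would, in place of code of your own. Each camera call takes 0.05 s, during which the arm holds its last target. There are 200 camera calls.

## Working session

There is one attempt and no reset: what is moved stays moved. The work goes in short steps, Python scripts to look and compute and a shell command to move; the robot and the scene stay as the last step left them, time stands still between calls to the robot, and variables do not carry over. Pictures are saved under pics/ and viewed, about 8 in all and at most 12, crops included, and the job is handed in when it is done.

```bash
mkdir -p pics
cat > h.py <<'E'
import numpy as np, cv2, json
from workcell import manip
from scipy.spatial.transform import Rotation as R
def snap(n,name=None):
    s=manip.read_state(); p=manip.capture(n); p['_st']=s
    if name: cv2.imwrite('pics/'+name,p['pixels'][:,:,::-1])
    return p
def ray(p,px):
    K=np.array(p['intrinsics'])
    x=(px[0]-K[0,2])/K[0,0]; y=(px[1]-K[1,2])/K[1,1]
    if 'hand_eye' in p:
        r=np.hypot(x,y); s=np.sin(r)/r if r>1e-9 else 1
        d=np.array([x*s,-y*s,-np.cos(r)])
        T=np.eye(4); T[:3,:3]=R.from_quat(p['_st']['orientation']).as_matrix(); T[:3,3]=p['_st']['ee_pos']
        T=T@np.array(p['hand_eye'])
    else:
        d=np.array([x,-y,-1.]); T=np.array(p['extrinsics'])
    d=T[:3,:3]@d
    return T[:3,3],d/np.linalg.norm(d)
def tri(rays):
    A=0;b=0
    for o,d in rays:
        P=np.eye(3)-np.outer(d,d); A=A+P; b=b+P@o
    X=np.linalg.solve(A,b)
    return X,[float(np.linalg.norm((np.eye(3)-np.outer(d,d))@(X-o))) for o,d in rays]
def atz(r,z):
    o,d=r; return o+d*(z-o[2])/d[2]
E
python3 - <<'E'
from h import *
ps={n:snap(n,n+'0.png') for n in ['scene','top','wrist']}
cv2.imwrite('pics/st.png',np.hstack([cv2.resize(ps[n]['pixels'],(400,300))[:,:,::-1] for n in ['scene','top']]))
for l in ['pail','bail','tumbler','hook_seat','hook_tip','knob','axle','drum_mid','jar_navy_mid','jar_yellow_mid','jar_violet_mid','pot_mid','cup_mid']:
    for n in ps:
        print(l,n,[(np.round(q['pixel']).tolist(),round(q['conf'],2)) for q in manip.spot_point(ps[n],l)[:4]])
s=manip.read_state();print(s['t'],s['orientation'],s['force'],ps['wrist']['hand_eye'],ps['wrist']['intrinsics'])
E
```

```text
pail scene [([184.0, 228.0], 0.95), ([215.0, 193.0], 0.82), ([170.0, 190.0], 0.6), ([131.0, 235.0], 0.55)]
pail top [([357.0, 288.0], 0.88), ([426.0, 231.0], 0.86), ([381.0, 239.0], 0.59), ([408.0, 290.0], 0.58)]
pail wrist []
bail scene [([208.0, 157.0], 0.75), ([174.0, 200.0], 0.73), ([118.0, 211.0], 0.69), ([159.0, 163.0], 0.66)]
bail top [([445.0, 223.0], 0.89), ([395.0, 236.0], 0.78), ([366.0, 290.0], 0.72), ([422.0, 291.0], 0.69)]
bail wrist []
tumbler scene [([311.0, 265.0], 0.58)]
tumbler top [([260.0, 203.0], 0.7), ([190.0, 204.0], 0.16)]
tumbler wrist []
hook_seat scene [([385.0, 221.0], 0.91)]
hook_seat top [([187.0, 187.0], 0.94), ([304.0, 263.0], 0.41), ([189.0, 202.0], 0.39)]
hook_seat wrist []
hook_tip scene [([380.0, 210.0], 0.62), ([405.0, 195.0], 0.5)]
hook_tip top [([188.0, 201.0], 0.73), ([354.0, 166.0], 0.16)]
hook_tip wrist []
knob scene [([258.0, 235.0], 0.78)]
knob top [([305.0, 170.0], 0.51), ([143.0, 192.0], 0.29)]
knob wrist []
axle scene []
axle top []
axle wrist []
drum_mid scene []
drum_mid top []
drum_mid wrist []
jar_navy_mid scene [([197.0, 290.0], 0.
[... 396 characters left out ...]
 0.86), ([261.0, 235.0], 0.24)]
pot_mid top [([143.0, 191.0], 0.81)]
pot_mid wrist []
cup_mid scene [([403.0, 190.0], 0.9)]
cup_mid top [([152.0, 274.0], 0.62)]
cup_mid wrist [([173.0, 358.0], 0.73)]
2.1 [ 1.40941972e-01  9.90017859e-01  3.88611048e-06 -1.31373719e-05] [0.32113289 0.03840231 0.551662  ] [[-6.95992638e-04  9.53666086e-01  3.00866271e-01  8.40724456e+01]
 [ 9.99999699e-01  5.60492220e-04  5.36683646e-04  7.20490341e-01]
 [ 3.43183788e-04  3.00866554e-01 -9.53666189e-01 -1.61508305e+02]
 [ 0.00000000e+00  0.00000000e+00  0.00000000e+00  1.00000000e+00]] [[325.1922621    0.         280.09390796]
 [  0.         325.1922621  212.38078429]
 [  0.           0.           1.        ]]
```

```bash
ls pics; ls
```

```text
scene0.png
st.png
top0.png
wrist0.png
h.py
pics
```

View pics/scene0.png

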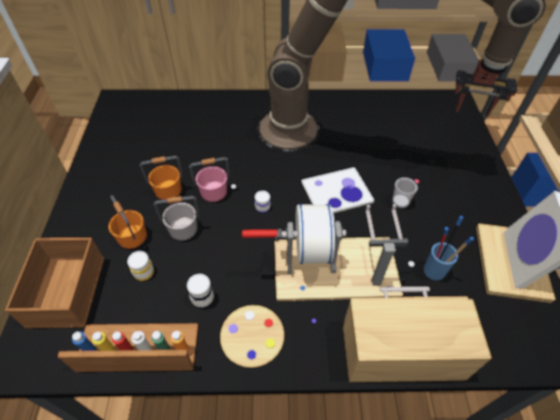

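View pics/top0.png

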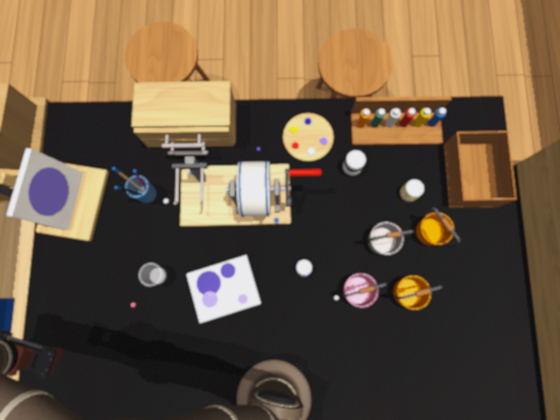

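```bash
cat > m.py <<'E'
from h import *
ps={n:snap(n) for n in ['scene','top']}
D={'pail':[(184,228),(357,288)],'pail2':[(215,193),(426,231)],'pail3':[(170,190),(426,231)],'pail4':[(170,190),(381,239)],'pail5':[(131,235),(408,290)],'pail6':[(215,193),(381,239)],
'bail1':[(208,157),(395,236)],'b2':[(174,200),(366,290)],'b3':[(118,211),(422,291)],'b4':[(159,163),(445,223)],
'seat':[(385,221),(187,187)],'tip':[(380,210),(188,201)],'knob':[(258,235),(305,170)],'navy':[(197,290),(353,163)],'yel':[(141,265),(412,192)],'vio':[(259,205),(302,264)],'pot':[(437,260),(143,191)],'cup':[(403,190),(152,274)],'tumb':[(311,265),(260,203)]}
for k,(a,b) in D.items():
    X,e=tri([ray(ps['scene'],a),ray(ps['top'],b)]); print(k,X.round(),np.round(e,1))
print(np.array(ps['scene']['extrinsics']).round(2),np.array(ps['top']['extrinsics']).round(2))
E
python3 m.py
```

```text
pail [ 338. -349. -192.] [48.6 48.6]
pail2 [ 487. -316.  232.] [98.8 98.8]
pail3 [ 480. -390.  204.] [37. 37.]
pail4 [ 467. -336.  172.] [24.3 24.3]
pail5 [ 334. -555. -243.] [54.8 54.8]
pail6 [ 465. -270.  170.] [40.5 40.5]
bail1 [ 454. -274.  308.] [40. 40.]
b2 [ 330. -355.  -36.] [51.8 51.8]
b3 [ 330. -563. -100.] [56. 56.]
b4 [ 482. -398.  318.] [38.5 38.5]
seat [611. 240. 210.] [0.2 0.2]
tip [571. 235. 207.] [1.2 1.2]
knob [657. -97. 215.] [1.1 1.1]
navy [ 729. -267.   53.] [5.3 5.3]
yel [ 634. -450.   34.] [1.2 1.2]
vio [405. -99.  26.] [7.1 7.1]
pot [640. 420.  55.] [0.5 0.5]
cup [373. 372.  61.] [1.6 1.6]
tumb [612.  50. -13.] [5.9 5.9]
[[ 2.00000e-02 -7.90000e-01  6.20000e-01  1.28412e+03]
 [ 1.00000e+00  1.00000e-02 -2.00000e-02 -5.69400e+01]
 [ 1.00000e-02  6.20000e-01  7.90000e-01  1.11281e+03]
 [ 0.00000e+00  0.00000e+00  0.00000e+00  1.00000e+00]] [[-0.00000e+00  9.80000e-01 -1.90000e-01  3.09680e+02]
 [-1.00000e+00 -1.00000e-02 -2.00000e-02 -3.38500e+01]
 [-2.00000e-02  1.90000e-01  9.80000e-01  1.36244e+03]
 [ 0.00000e+00  0.00000e+00  0.00000e+00  1.00000e+00]]
```

Scene: four bail pails – orange (166,182), pink (212,184), steel/grey-white (180,222), orange with a brush (128,230). In the top view the grey one is at (386,238). The grey one is the steel pail asked for; I'll confirm that in a crop. The tumbler's hook prongs point at the robot near scene (383,222), and the crank's red handle is at (258,235).

```bash
cat > m2.py <<'E'
from h import *
a=cv2.imread('pics/scene0.png')[140:260,100:250];b=cv2.imread('pics/top0.png')[200:320,330:480]
cv2.imwrite('pics/crop.png',np.hstack([cv2.resize(c,(400,320),interpolation=cv2.INTER_CUBIC) for c in (a,b)]))
ps={n:snap(n) for n in ['scene','top']}
D={'bail':[(174,200),(395,236)],'pail':[(184,228),(381,239)],'bpink':[(208,157),(366,290)],'bor':[(159,163),(422,291)],'bor2':[(118,211),(445,223)]}
for k,(u,v) in D.items():
    X,e=tri([ray(ps['scene'],u),ray(ps['top'],v)]); print(k,X.round(),np.round(e,1))
E
python3 m2.py
```

```text
bail [ 476. -357.  142.] [2.7 2.7]
pail [ 485. -347.   11.] [1.6 1.6]
bpink [ 321. -264.  166.] [0.2 0.2]
bor [ 318. -426.  138.] [1.7 1.7]
bor2 [ 515. -510.  139.] [1.4 1.4]
```

View pics/crop.png

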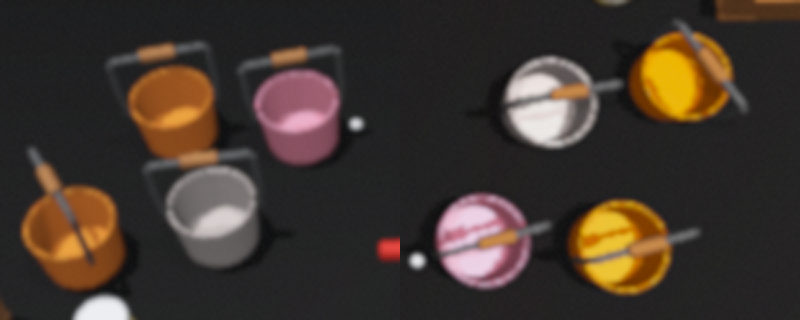

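The enlarged crop confirms it: the grey steel pail at scene (180,222) / top (386,238) is the one meant, with orange and pink look-alikes. Its bail is at about (477,-355,143), with the jaws to be yawed ≈10°.

```bash
cat >> h.py <<'E'
def yaw(q):
    y=R.from_quat(q).as_matrix()[:,1]; return np.degrees(np.arctan2(y[1],y[0]))
def plan(wps,v=48.):
    """wps: (x,y,z,yawdeg[,v]); prints tool-axis rows from the measured pose"""
    s=manip.read_state(); p=np.array(s['ee_pos']); f=yaw(s['orientation'])
    for w in wps:
        t=np.array(w[:3],float); vv=w[4] if len(w)>4 else v
        d=t-p; df=w[3]-f; n=max(1,int(np.ceil(np.linalg.norm(d)/vv)),int(np.ceil(abs(df)/8.5)))
        print('->',w)
        for i in range(n):
            r=np.radians(f); e=d/n
            x=np.array([-np.sin(r),np.cos(r),0]); y=np.array([np.cos(r),np.sin(r),0])
            print([round(float(e@x),1),round(float(e@y),1),round(float(-e[2]),1),0,0,round(-df/n,2)]); f+=df/n
        p=t
E
python3 -c "
from h import *
plan([(480,250,335,10),(477,-350,250,10)])"
```

```text
-> (480, 250, 335, 10)
[-39.1, -25.1, -11.2, 0, 0, np.float64(6.38)]
[-41.7, -20.6, -11.2, 0, 0, np.float64(6.38)]
[-43.7, -15.8, -11.2, 0, 0, np.float64(6.38)]
[-45.2, -10.9, -11.2, 0, 0, np.float64(6.38)]
[-46.1, -5.8, -11.2, 0, 0, np.float64(6.38)]
[-46.5, -0.6, -11.2, 0, 0, np.float64(6.38)]
[-46.3, 4.5, -11.2, 0, 0, np.float64(6.38)]
[-45.5, 9.6, -11.2, 0, 0, np.float64(6.38)]
[-44.1, 14.6, -11.2, 0, 0, np.float64(6.38)]
[-42.2, 19.4, -11.2, 0, 0, np.float64(6.38)]
-> (477, -350, 250, 10)
[-45.4, -8.2, 6.5, 0, 0, np.float64(0.0)]
[-45.4, -8.2, 6.5, 0, 0, np.float64(0.0)]
[-45.4, -8.2, 6.5, 0, 0, np.float64(0.0)]
[-45.4, -8.2, 6.5, 0, 0, np.float64(0.0)]
[-45.4, -8.2, 6.5, 0, 0, np.float64(0.0)]
[-45.4, -8.2, 6.5, 0, 0, np.float64(0.0)]
[-45.4, -8.2, 6.5, 0, 0, np.float64(0.0)]
[-45.4, -8.2, 6.5, 0, 0, np.float64(0.0)]
[-45.4, -8.2, 6.5, 0, 0, np.float64(0.0)]
[-45.4, -8.2, 6.5, 0, 0, np.float64(0.0)]
[-45.4, -8.2, 6.5, 0, 0, np.float64(0.0)]
[-45.4, -8.2, 6.5, 0, 0, np.float64(0.0)]
[-45.4, -8.2, 6.5, 0, 0, np.float64(0.0)]
```

```bash
python3 -m jog '[[[0,-39,-25,-11,0,0,6.4],[0,-42,-21,-11,0,0,6.4],[0,-44,-16,-11,0,0,6.4],[0,-45,-11,-11,0,0,6.4],[0,-46,-6,-11,0,0,6.4],[0,-46,-1,-11,0,0,6.4],[0,-46,4,-11,0,0,6.4],[0,-46,10,-11,0,0,6.4],[0,-44,15,-11,0,0,6.4],[0,-42,19,-11,0,0,6.4]]]'
python3 -c "
from h import *
plan([(477,-350,250,10)])"|head -3
```

```text
t: 3.3
ee_pos: [479.5, 247.2, 333.5]
orientation: [0.646, 0.763, 0.0, -0.0]
force: [0.7, 0.1, -0.4]
width: 1.003
-> (477, -350, 250, 10)
[-45.3, -7.8, 6.4, 0, 0, np.float64(-0.04)]
[-45.3, -7.8, 6.4, 0, 0, np.float64(-0.04)]
```

```bash
python3 -m jog '[[[0,-48,-8,7,0,0,0],[0,-48,-8,7,0,0,0],[0,-48,-8,7,0,0,0],[0,-48,-8,7,0,0,0],[0,-48,-8,7,0,0,0],[0,-48,-8,7,0,0,0],[0,-48,-8,7,0,0,0],[0,-48,-8,7,0,0,0],[0,-48,-8,7,0,0,0],[0,-48,-8,7,0,0,0],[0,-48,-8,7,0,0,0],[0,-13,-5,0,0,0,0]]]'
cat > b.py <<'E'
from h import *
import sys
p=snap('wrist',sys.argv[1]); r=manip.spot_point(p,'bail'); o=manip.outline_of(p,'bail')
for q in r[:3]: print(q['pixel'],q['conf'],[atz(ray(p,q['pixel']),z).round(1) for z in (145,)])
for q in o[:3]: print(q['bbox'],q['conf'])
s=p['_st'];print(s['ee_pos'],yaw(s['orientation']),s['force'],s['t'])
E
python3 b.py w1.png
```

```text
t: 4.5
ee_pos: [477.2, -305.2, 255.0]
orientation: [0.646, 0.763, -0.001, 0.0]
force: [0.1, -0.2, -0.6]
width: 1.001
[119.3, 143.4] 0.65 [array([ 322.4, -266.5,  145. ])]
[272.8, 255.7] 0.56 [array([ 476.8, -349.6,  145. ])]
[282.6, 379.5] 0.56 [array([ 513.2, -509.6,  145. ])]
[236.6, 285.6, 325.2, 392.4] 0.88
[94.0, 211.4, 189.0, 295.8] 0.84
[234.2, 177.7, 321.3, 311.9] 0.79
[ 477.16601834 -305.20743746  255.02534667] 9.475724066441865 [ 0.05691639 -0.1901657  -0.56289203] 4.5
```

View pics/w1.png

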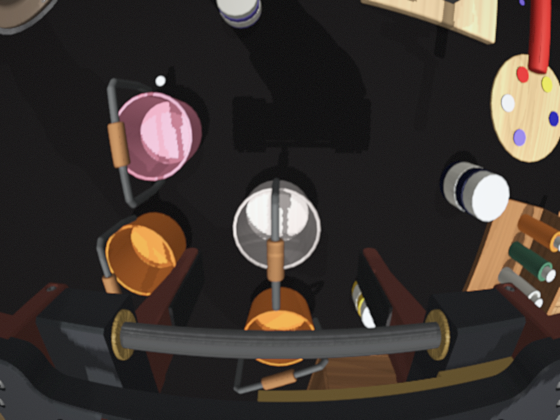

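The wrist picture shows the steel pail's wooden grip at about (276,260), its bar running almost vertically from (276,180) to (277,305), midway between the fingers. Orange and pink are well clear.

```bash
cat > m3.py <<'E'
from h import *
sc,tp,p=snap('scene'),snap('top'),snap('wrist')
R1=[ray(sc,(174,200)),ray(tp,(395,236)),ray(p,(276,260))]
print(tri(R1)); print(tri(R1[::2])); 
for px in [(276,182),(276,240),(276,260),(276,281),(277,303)]: print(px,atz(ray(p,px),145).round(1))
plan([(477,-352,170,9.5),(477,-352,128,9.5,25)])
E
python3 m3.py
```

```text
(array([ 479.26791931, -353.60831325,  142.16276434]), [1.8597055464727175, 6.365831065192387, 7.187625196152765])
(array([ 482.85958197, -348.65582711,  147.26301269]), [3.328699770936847, 3.328699770936831])
(276, 182) [ 471.2 -273.6  145. ]
(276, 240) [ 480.1 -326.3  145. ]
(276, 260) [ 483.5 -346.1  145. ]
(276, 281) [ 487.2 -368.2  145. ]
(277, 303) [ 492.4 -393.1  145. ]
-> (477, -352, 170, 9.5)
[-17.6, -4.0, 28.6, 0, 0, np.float64(0.15)]
[-17.6, -4.0, 28.6, 0, 0, np.float64(0.15)]
[-17.6, -3.9, 28.6, 0, 0, np.float64(0.15)]
-> (477, -352, 128, 9.5, 25)
[0.0, 0.0, 21.0, 0, 0, np.float64(0.0)]
[0.0, 0.0, 21.0, 0, 0, np.float64(0.0)]
```

```bash
python3 b.py w2.png
python3 - <<'E'
from h import *
p=snap('wrist','w3.png');r=manip.spot_point(p,'bail')
for q in r[:3]: print(np.round(q['pixel']),atz(ray(p,q['pixel']),145).round(1))
# grip colour segmentation in centre
im=p['pixels'].astype(int);h=cv2.cvtColor(p['pixels'],cv2.COLOR_RGB2HSV)
m=((h[...,0]>5)&(h[...,0]<20)&(h[...,1]>80)&(h[...,2]>100)).astype(np.uint8)
m[:180]=0;m[285:]=0;m[:,:250]=0;m[:,310:]=0
n,l,st,c=cv2.connectedComponentsWithStats(m)
for i in range(1,n):
    if st[i,4]>60: print(st[i],c[i],atz(ray(p,c[i]),145).round(1))
print(p['_st']['ee_pos'],p['_st']['t'])
E
```

```text
[113.6, 149.3] 0.96 [array([ 319. , -266.3,  145. ])]
[107.3, 294.0] 0.91 [array([ 309.6, -424.3,  145. ])]
[271.1, 262.2] 0.81 [array([ 479.6, -349. ,  145. ])]
[102.9, 84.2, 201.5, 211.5] 0.98
[231.2, 290.9, 322.8, 397.6] 0.86
[227.4, 181.8, 317.4, 317.4] 0.67
[ 479.77668729 -297.88752442  255.78986194] 9.960604228501301 [-0.1154242   0.57316362  0.08472969] 4.8
[275. 382.] [ 509.5 -509.4  145. ]
[115. 149.] [ 319.8 -266.2  145. ]
[270. 263.] [ 478.7 -350.6  145. ]
[263 247  17  38 621] [270.78743961 265.19484702] [ 479.7 -352.8  145. ]
[ 479.65545498 -298.40958816  255.9199915 ] 4.95
```

```bash
python3 -m jog '[[[0,-18,-3,30,0,0,0],[0,-18,-3,30,0,0,0],[0,-17.6,-3.2,30,0,0,0],[0,0,0,25,0,0,0],[0,0,0,15,0,0,0],[0,0,0,0,0,0,0]]]'
python3 -c "
from h import *
s=manip.read_state();print(s['ee_pos'],yaw(s['orientation']),s['force'])"
```

```text
t: 5.65
ee_pos: [478.3, -353.2, 123.9]
orientation: [0.644, 0.765, -0.0, -0.002]
force: [0.3, -0.1, 0.8]
width: 1.003
[ 478.30656249 -353.19703598  123.86246147] 9.835390675377093 [ 0.29623801 -0.07485527  0.77185968]
```

```bash
python3 -m jog '[[[255,0,0,0,0,0,0],[255,0,0,0,0,0,0],[255,0,0,0,0,0,0],[255,0,0,0,0,0,0],[255,0,0,0,0,0,0],[255,0,0,0,0,0,0],[255,0,0,-20,0,0,0],[255,0,0,-30,0,0,0],[255,0,0,-45,0,0,0],[255,0,0,-45,0,0,0],[255,0,0,0,0,0,0]]]'
python3 - <<'E'
from h import *
p=snap('top')
sc=snap('scene','s2.png')
s=manip.read_state();print(s['ee_pos'],s['force'])
for l in ['hook_seat','hook_tip','knob']:
  a=manip.spot_point(sc,l)[:2];b=manip.spot_point(p,l)[:2]
  for i in a[:1]:
    for j in b[:1]: print(l,i['pixel'],j['pixel'],i['conf'],j['conf'],tri([ray(sc,i['pixel']),ray(p,j['pixel'])]))
E
```

```text
t: 6.75
ee_pos: [480.7, -356.9, 271.6]
orientation: [0.644, 0.765, 0.001, 0.005]
force: [0.3, -0.8, -0.7]
width: 0.039
[ 479.31760109 -354.65075205  266.44682518] [ 0.77681669  0.60285394 -0.82168113]
hook_seat [385.9, 220.1] [188.0, 188.3] 0.8 0.77 (array([608.25214759, 240.3266133 , 209.17397392]), [3.0512383218470704, 3.0512383218471557])
hook_tip [379.9, 210.7] [189.5, 204.9] 0.75 0.89 (array([563.06855945, 236.34578433, 192.83907757]), [1.3674077065143742, 1.3674077065143315])
knob [258.5, 234.0] [305.4, 172.2] 0.65 0.64 (array([651.5155703 , -97.54692532, 211.52137784]), [0.06771626161761454, 0.06771626161760538])
```

Run:
```python
from h import *
p=snap('wrist','w4.png')
cv2.imwrite('pics/c4.png',np.vstack([np.hstack([p['pixels'][:,:,::-1][:, :400],cv2.imread('pics/s2.png')[100:300,80:280].repeat(2,0).repeat(2,1)[:400].copy() if 0 else cv2.resize(cv2.imread('pics/s2.png')[100:305,80:275],(400,420))])]))
s=p['_st'];print(s['width'],s['ee_pos'],s['force'],s['t'])
```

```text
0.0029825405260637235 [ 478.55610176 -354.13301181  264.43907038] [0.83431895 0.19091317 0.61125082] 7.15
```

View pics/c4.png

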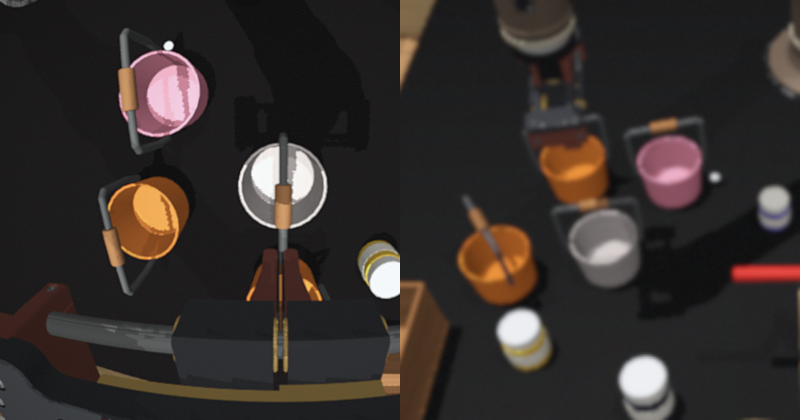

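Missed: the fingers were still closing when I lifted. The steel pail still stands upright, grip at (283,205) in the wrist crop. I'll re-measure and grasp again, waiting longer.

```bash
cat > g.py <<'E'
from h import *
import sys
def grip(p,box):
    h=cv2.cvtColor(p['pixels'],cv2.COLOR_RGB2HSV)
    m=((h[...,0]>5)&(h[...,0]<20)&(h[...,1]>80)&(h[...,2]>100)).astype(np.uint8)
    k=np.zeros_like(m);k[box[1]:box[3],box[0]:box[2]]=1;m*=k
    n,l,st,c=cv2.connectedComponentsWithStats(m)
    i=1+np.argmax(st[1:,4]); return st[i],c[i]
if __name__=='__main__':
    p=snap('wrist'); st,c=grip(p,(255,160,310,240))
    print(st,c,atz(ray(p,c),145).round(1),p['_st']['ee_pos'],yaw(p['_st']['orientation']))
E
python3 g.py
```

```text
[274 185  18  44 724] [282.57458564 206.65331492] [ 479.9 -353.2  145. ] [ 478.64874972 -354.26145768  264.65236411] 9.790875571690304
```

```bash
python3 -m jog '[[[110,0.8,1.4,20,0,0,0],[110,0,0,20,0,0,0],[110,0,0,20,0,0,0],[110,0,0,20,0,0,0],[110,0,0,5,0,0,0],[110,0,0,0,0,0,0]]]'
```

```text
t: 7.85
ee_pos: [479.8, -353.3, 180.0]
orientation: [0.644, 0.765, -0.0, -0.001]
force: [-0.2, -0.1, 0.5]
width: 0.512
```

```bash
python3 -m jog '[[[110,0,0,30,0,0,0],[110,0,0,24,0,0,0],[255,0,0,0,0,0,0],[255,0,0,0,0,0,0],[255,0,0,0,0,0,0],[255,0,0,0,0,0,0],[255,0,0,0,0,0,0]]]'; python3 -m jog '[[[255,0,0,0,0,0,0],[255,0,0,0,0,0,0]]]'
```

```text
t: 8.55
ee_pos: [480.8, -353.8, 127.8]
orientation: [0.644, 0.765, 0.0, 0.001]
force: [-1.7, -0.4, 5.5]
width: 0.175
t: 8.75
ee_pos: [480.8, -353.9, 127.8]
orientation: [0.644, 0.765, 0.0, 0.001]
force: [-0.7, 0.4, 6.7]
width: 0.177
```

```bash
python3 -m jog '[[[255,0,0,-20,0,0,0],[255,0,0,-40,0,0,0],[255,0,0,-40,0,0,0],[255,20,2,-16,0,0,0],[255,40,6,0,0,0,0],[255,40,6,0,0,0,0],[255,40,6,0,0,0,0],[255,40,6,0,0,0,0],[255,40,6,0,0,0,0],[255,40,6,0,0,0,0],[255,40,6,0,0,0,0],[255,30,6,0,0,0,0]]]'; python3 -c "
from h import *
plan([(468,110,243,7.5)],42)"
```

```text
t: 9.95
ee_pos: [472.6, -17.2, 242.7]
orientation: [0.644, 0.765, 0.0, -0.0]
force: [0.9, -0.8, -0.6]
width: 0.175
-> (468, 110, 243, 7.5)
[31.5, 4.3, -0.1, 0, 0, np.float64(0.6)]
[31.6, 4.0, -0.1, 0, 0, np.float64(0.6)]
[31.6, 3.7, -0.1, 0, 0, np.float64(0.6)]
[31.6, 3.3, -0.1, 0, 0, np.float64(0.6)]
```

```bash
python3 -m jog '[[[255,32,4,0,0,0,0.6],[255,32,4,0,0,0,0.6],[255,31,4,0,0,0,0.6],[255,20,2,0,0,0,0],[255,5,1,0,0,0,0],[255,0,0,0,0,0,0],[255,0,0,0,0,0,0]]]'
cat > k.py <<'E'
from h import *
import sys
p=snap('wrist',sys.argv[1]);s=p['_st'];print(s['ee_pos'],yaw(s['orientation']),s['force'],s['width'],s['t'])
for l in ['hook_seat','hook_tip']:
  for q in manip.spot_point(p,l)[:2]: print(l,np.round(q['pixel'],1),q['conf'],atz(ray(p,q['pixel']),208.5 if l[5]=='s' else 200).round(1))
E
python3 k.py w5.png
```

```text
t: 10.65
ee_pos: [469.5, 99.7, 242.6]
orientation: [0.657, 0.754, -0.0, 0.0]
force: [0.5, 0.2, -1.7]
width: 0.174
[469.52967643  99.66505979 242.64055313] 7.914296960252173 [ 0.53367745  0.18111455 -1.6632356 ] 0.1743502268361463 10.65
hook_seat [501.4  86.9] 0.91 [605.3 233.2 208.5]
hook_tip [455.6  67.7] 0.56 [569.8 237.1 200. ]
```

View pics/w5.png

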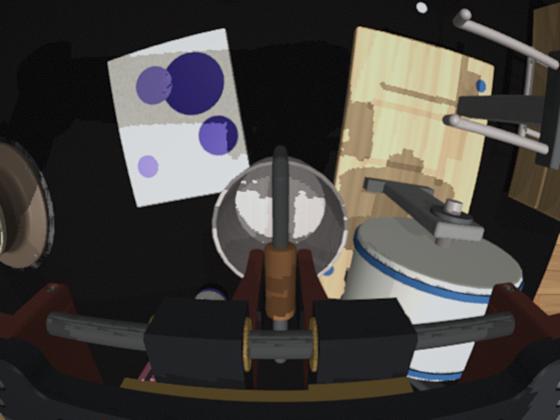

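Pail is held upright, grip between the pads at (281,270). The hook's upturned tips are at (463,18) and (450,121), with the prongs running right to about (555,68) and (545,150).

```bash
cat > hk.py <<'E'
from h import *
p=snap('wrist')
A,B=[atz(ray(p,q),219) for q in ((463,18),(450,121))]
d=A-B; print(A.round(1),B.round(1),np.linalg.norm(d).round(1),'yaw y-axis',np.degrees(np.arctan2(-d[0],d[1])).round(1),(A+B)/2)
for a,b in (((463,32),(553,68)),((450,128),(543,152))):
    U,V=atz(ray(p,a),200),atz(ray(p,b),200);e=V-U;print(U.round(),V.round(),np.degrees(np.arctan2(e[1],e[0])).round(1))
E
python3 hk.py; python3 -m jog '[[[255,25,-2,0,0,0,0],[255,25,-2,0,0,0,0],[255,10,0,0,0,0,0],[255,0,0,0,0,0,0],[255,0,0,0,0,0,0]]]'; python3 k.py w6.png
```

```text
[561.5 267.2 219. ] [561.1 197.9 219. ] 69.3 yaw y-axis -0.3 [561.28515703 232.58655264 219.        ]
[573. 265. 200.] [667. 270. 200.] 2.7
[573. 195. 200.] [669. 199. 200.] 2.3
t: 11.35
ee_pos: [457.5, 158.8, 242.6]
orientation: [0.656, 0.754, -0.0, 0.0]
force: [-0.3, -0.0, -2.2]
width: 0.175
[457.47939842 158.76171171 242.63353451] 7.954320902463805 [-0.28154485 -0.03661754 -2.17808667] 0.17505039363695968 11.35
hook_seat [498.9 169.2] 0.7 [604.6 234.6 208.5]
hook_tip [464.6   1.4] 0.7 [560.2 348.6 200. ]
hook_tip [499.9 168.9] 0.64 [612.4 234.6 200. ]
```

View pics/w6.png

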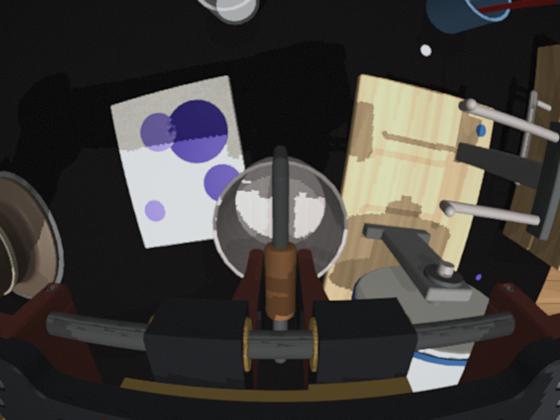

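Tips are now at (469,106) and (446,207); the base board's left edge runs (361,78)→(345,195).

```bash
cat > tr.py <<'E'
from h import *
p=snap('wrist')
def P(pos,yw):
    q=dict(p); st=dict(p['_st']); r=np.radians(yw)
    M=np.array([[-np.sin(r),np.cos(r),0],[np.cos(r),np.sin(r),0],[0,0,-1]]).T
    st['ee_pos']=np.array(pos);st['orientation']=R.from_matrix(M).as_quat();q['_st']=st;return q
a=P((469.5,99.7,242.6),7.91);b=P((457.5,158.8,242.6),7.95)
print(p['_st']['ee_pos'])
for u,v in (((463,18),(469,106)),((450,121),(446,207))): print(tri([ray(a,u),ray(b,v)]),atz(ray(b,v),219).round(1))
def ang(q,u,v,z):
    U,V=atz(ray(q,u),z),atz(ray(q,v),z);e=V-U;return U.round(),V.round(),np.degrees(np.arctan2(e[1],e[0])).round(1)
print(ang(b,(361,78),(345,195),18),ang(a,(357,30),(341,160),18))
print(ang(b,(361,78),(492,117),18),ang(a,(357,30),(493,68),18))
print(ang(b,(446,210),(538,222),200),ang(b,(469,112),(555,138),200))
E
python3 tr.py
```

```text
[457.48017365 158.67409794 242.69662021]
(array([566.24747876, 271.09538542, 210.46852974]), [0.18850001510149259, 0.18850001510151057]) [561.1 269.9 219. ]
(array([569.96857666, 199.19056356, 202.66659217]), [0.09134581985333699, 0.0913458198534899]) [559.8 202.7 219. ]
(array([534., 300.,  18.]), array([539., 155.,  18.]), np.float64(-88.1)) (array([533., 299.,  18.]), array([538., 138.,  18.]), np.float64(-88.4))
(array([534., 300.,  18.]), array([728., 295.,  18.]), np.float64(-1.2)) (array([533., 299.,  18.]), array([731., 304.,  18.]), np.float64(1.4))
(array([572., 196., 200.]), array([673., 200., 200.]), np.float64(2.0)) (array([574., 269., 200.]), array([669., 273., 200.]), np.float64(2.4))
```

```bash
python3 -c "
from h import *
plan([(485,234.5,228,2)],30)"
```

```text
-> (485, 234.5, 228, 2)
[23.7, 12.6, 4.9, 0, 0, np.float64(1.97)]
[24.1, 11.8, 4.9, 0, 0, np.float64(1.97)]
[24.5, 10.9, 4.9, 0, 0, np.float64(1.97)]
```

```bash
python3 -m jog '[[[255,24,12.5,5,0,0,2],[255,24,12,5,0,0,2],[255,24.5,11,5,0,0,2],[255,0,0,0,0,0,0],[255,0,0,0,0,0,0],[255,0,0,0,0,0,0]]]'; python3 k.py w7.png
```

```text
t: 12.15
ee_pos: [485.0, 234.4, 227.7]
orientation: [0.695, 0.719, -0.0, 0.0]
force: [-0.9, -0.2, -1.5]
width: 0.174
[484.97350693 234.3977943  227.73967611] 1.9282433496038738 [-0.88857094 -0.18703389 -1.50964715] 0.17352761990593796 12.15
hook_seat [457.3 257.2] 0.6 [606.  233.1 208.5]
hook_tip [408.8 250.2] 0.71 [570.9 234.8 200. ]
```

View pics/w7.png

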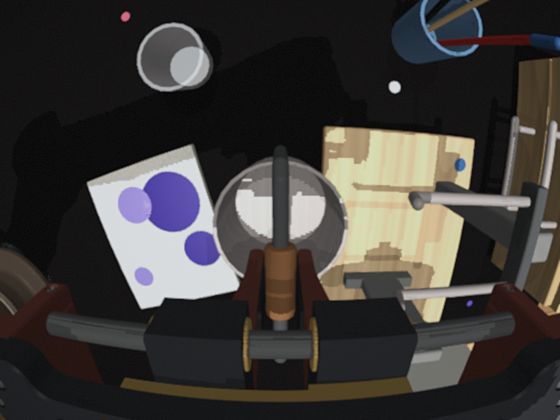

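The aligned view shows the +y prong from (420,199) to (528,202) and the -y prong from (404,294) to (500,290). The pail hangs straight.

Run:
```python
from h import *
p=snap('wrist')
for z,q in ((217,(418,200)),(202,(404,294)),(200,(432,199)),(200,(526,202)),(200,(412,295)),(200,(495,291))): print(q,z,atz(ray(p,q),z).round(1))
# bail bar ends at bar height
for q in ((281,152),(281,245),(281,318),(280,358)): print(q,atz(ray(p,q),p['_st']['ee_pos'][2]+17).round(1))
```

```text
(418, 200) 217 [563.7 274.6 217. ]
(404, 294) 202 [573.5 201.7 202. ]
(432, 199) 200 [582.  271.4 200. ]
(526, 202) 200 [668.3 273.3 200. ]
(412, 295) 200 [581.2 199.3 200. ]
(495, 291) 200 [660.  197.8 200. ]
(281, 152) [482.4 301.4 245. ]
(281, 245) [483.9 256.7 245. ]
(281, 318) [485.4 213.4 245. ]
(280, 358) [485.9 183.3 245. ]
```

```bash
python3 -m jog '[[[255,-0.4,12,0,0,0,0],[255,-0.5,24,0,0,0,0],[255,-0.5,24,0,0,0,0],[255,-0.5,24,0,0,0,0],[255,-0.5,24,0,0,0,0],[255,-0.5,12,0,0,0,0],[255,0,0,0,0,0,0],[255,0,0,0,0,0,0]]]'; python3 k.py w8.png
```

```text
t: 13.15
ee_pos: [604.4, 236.8, 227.2]
orientation: [0.695, 0.719, -0.0, -0.0]
force: [-0.5, -0.4, -2.7]
width: 0.169
[604.42240334 236.83588804 227.2471105 ] 1.9813347212448882 [-0.46583955 -0.40336625 -2.70185074] 0.16858232487441707 13.15
hook_tip [145.8 379. ] 0.59 [489.4 102.8 200. ]
```

```bash
python3 -m jog '[[[255,-0.5,0,8,0,0,0],[255,-0.5,0,8,0,0,0],[255,0,0,8,0,0,0],[255,0,0,6,0,0,0],[255,0,0,3,0,0,0],[255,0,0,0,0,0,0],[255,0,0,0,0,0,0]]]'
python3 - <<'E'
from h import *
p=snap('wrist','w9.png');s=snap('scene','s9.png')
print(s['_st']['force'],s['_st']['ee_pos'])
a=s['pixels'][130:330,290:490,::-1]
cv2.imwrite('pics/c9.png',np.hstack([cv2.resize(p['pixels'][80:400,120:440,::-1],(400,400)),cv2.resize(a,(400,400),interpolation=cv2.INTER_CUBIC)]))
E
```

```text
t: 14.0
ee_pos: [605.1, 236.0, 194.7]
orientation: [0.695, 0.719, 0.0, 0.0]
force: [-0.4, -0.6, -1.8]
width: 0.17
[-0.20676106 -0.67640531 -1.56004997] [605.17899765 236.0899127  194.90557427]
```

View pics/c9.png

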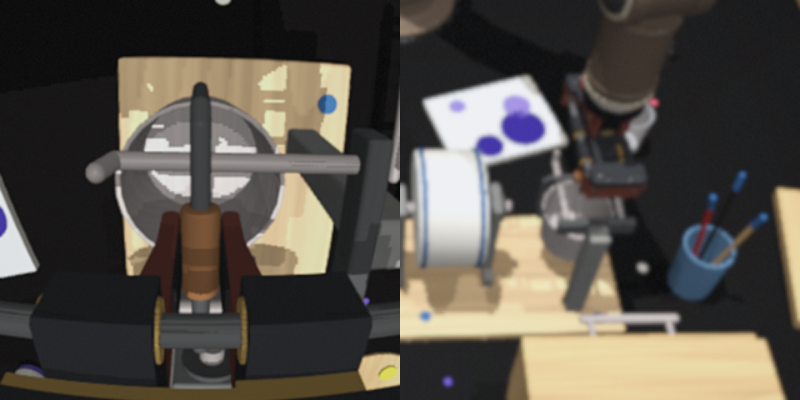

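The prong passes under the bar, in front of its end post (crop ≈(200,165)). It still carries the pail's weight (-1.6 N), so I lower the last few mm until the load comes off.

```bash
python3 -m jog '[[[255,0,0,2,0,0,0],[255,0,0,2,0,0,0],[255,0,0,0,0,0,0]]]'; python3 -m jog '[[[255,0,0,1,0,0,0],[255,0,0,0,0,0,0]]]'
```

```text
t: 14.4
ee_pos: [605.1, 236.1, 190.7]
orientation: [0.695, 0.719, 0.0, 0.0]
force: [0.8, 0.0, -1.1]
width: 0.173
t: 14.6
ee_pos: [605.1, 236.2, 190.4]
orientation: [0.695, 0.719, 0.0, -0.0]
force: [-2.1, -0.0, 4.4]
width: 0.175
```

```bash
python3 -m jog '[[[150,0,0,0,0,0,0],[120,0,0,0,0,0,0],[120,0,0,0,0,0,0],[120,0,0,0,0,0,0],[120,0,0,0,0,0,0],[120,0,0,-15,0,0,0],[120,0,0,-30,0,0,0],[120,0,0,-40,0,0,0],[120,0,0,-40,0,0,0],[120,0,0,0,0,0,0],[120,0,0,0,0,0,0]]]'
python3 - <<'E'
from h import *
p=snap('wrist','w10.png');s=snap('scene','s10.png');t=snap('top')
print(s['_st']['force'],s['_st']['ee_pos'])
for l in ('bail','knob','axle'):
  r={}
  for n,q in (('w',p),('s',s),('t',t)):
    for k in manip.spot_point(q,l)[:3]:
        print(l,n,np.round(k['pixel']),round(k['conf'],2)); r.setdefault(n,k['pixel'])
  if 's' in r and 't' in r: print(tri([ray(s,r['s']),ray(t,r['t'])]))
cv2.imwrite('pics/c10.png',np.hstack([cv2.resize(p['pixels'][:,:,::-1],(480,360)),cv2.resize(s['pixels'][140:320,230:390,::-1],(320,360),interpolation=cv2.INTER_CUBIC)]))
E
```

```text
t: 15.7
ee_pos: [605.4, 236.1, 316.5]
orientation: [0.695, 0.719, 0.001, 0.0]
force: [-0.4, 0.1, -0.6]
width: 0.526
[-0.18775668  0.09820837 -0.47508777] [604.79376298 236.06130208 315.00210648]
bail w [278. 209.] 0.79
bail s [159. 160.] 0.97
bail s [117. 210.] 0.92
bail s [210. 158.] 0.7
bail t [421. 290.] 0.97
bail t [188. 189.] 0.92
bail t [364. 288.] 0.75
(array([ 322.22155736, -420.24878954,  156.38172465]), [0.15350026595484412, 0.15350026595479516])
knob s [260. 234.] 0.76
knob t [302. 171.] 0.45
(array([654.35390825, -90.8537569 , 217.16955424]), [2.255811174559092, 2.2558111745590974])
```

View pics/c10.png

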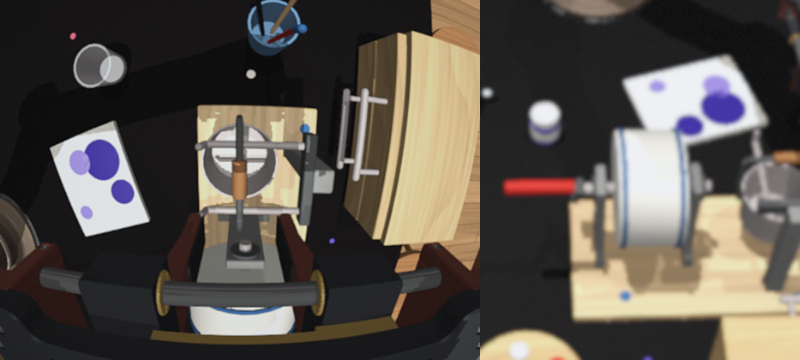

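The pail hangs on both prongs, released and undisturbed (wrist crop bail (238,180)). Now to the crank: red handle, free end to the left.

```bash
python3 -m jog '[[[60,-42,6,0,0,0,0],[60,-44,6,0,0,0,0],[60,-44,6,0,0,0,0],[60,-44,6,0,0,0,0],[60,-44,6,0,0,0,0],[60,-44,6,0,0,0,0],[60,-44,6,0,0,0,0],[60,-30,4,0,0,0,0],[60,0,0,0,0,0,0],[60,0,0,0,0,0,0]]]'
cat > kn.py <<'E'
from h import *
import sys
p=snap('wrist',sys.argv[1]);s=p['_st'];print(s['ee_pos'],yaw(s['orientation']),s['t'])
for l in ('knob','axle','drum_mid'):
  for k in manip.spot_point(p,l)[:2]: print(l,np.round(k['pixel']),round(k['conf'],2),atz(ray(p,k['pixel']),214 if l=='knob' else 160).round(1))
h=cv2.cvtColor(p['pixels'],cv2.COLOR_RGB2HSV)
m=(((h[...,0]<5)|(h[...,0]>174))&(h[...,1]>190)&(h[...,2]>110)).astype(np.uint8)
n,l,st,c=cv2.connectedComponentsWithStats(m)
for i in range(1,n):
    if st[i,4]>150:
        pts=np.argwhere(l==i)[:,::-1].astype(np.float32);rc=cv2.minAreaRect(pts);bx=cv2.boxPoints(rc)
        print(st[i],np.round(c[i],1)); 
        print([(np.round(b).tolist(),atz(ray(p,b),214).round(1).tolist()) for b in bx])
E
python3 kn.py w11.png
```

```text
t: 17.3
ee_pos: [662.6, -98.6, 314.4]
orientation: [0.695, 0.719, 0.0, -0.0]
force: [0.1, 0.0, 0.0]
width: 0.763
[662.56630399 -98.64483988 314.4404102 ] 1.905183230919925 17.3
knob [264. 212.] 0.88 [648.1 -97.9 214. ]
axle [105. 168.] 0.34 [470.2 -69.6 160. ]
[ 257  156   21  104 1244] [267.4 196.7]
[([257.0, 156.0], [641.4, -50.1, 214.0]), ([277.0, 156.0], [657.6, -49.6, 214.0]), ([277.0, 259.0], [660.4, -140.9, 214.0]), ([257.0, 259.0], [642.5, -141.6, 214.0])]
```

View pics/w11.png

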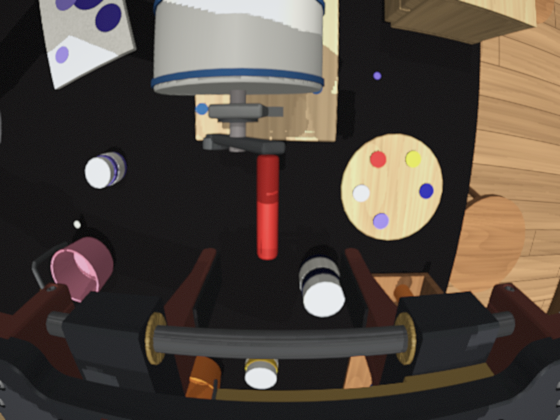

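Red handle at (257–277,156–259), free end down; the axle shaft shows at about (238,104). The navy jar at (322,285) is clear.

Run:
```python
from h import *
p=snap('wrist')
for q in ((238,100),(238,128),(237,100),(240,128)): print(q,atz(ray(p,q),168).round(1),atz(ray(p,q),160).round(1))
for q in ((165,88),(312,88)): print(q,atz(ray(p,q),160).round(1))
s,t=snap('scene'),snap('top')
a=manip.spot_point(s,'knob')[0]['pixel'];b=manip.spot_point(t,'knob')[0]['pixel']
print(tri([ray(s,a),ray(t,b),ray(p,(267,214.5))]),tri([ray(s,a),ray(p,(267,214.5))]))
print(p['_st']['ee_pos'])
```

```text
(238, 100) [ 6.191e+02 -6.000e-01  1.680e+02] [ 6.181e+02 -3.000e-01  1.600e+02]
(238, 128) [619.7 -27.3 168. ] [618.7 -27.7 160. ]
(237, 100) [ 6.182e+02 -6.000e-01  1.680e+02] [ 6.171e+02 -3.000e-01  1.600e+02]
(240, 128) [621.7 -27.2 168. ] [620.7 -27.6 160. ]
(165, 88) [543.8  13.3 160. ]
(312, 88) [688.4  13.8 160. ]Traceback (most recent call last):
  File "<stdin>", line 6, in <module>
IndexError: list index out of range
```

```bash
python3 -m jog '[[[60,0,0,0,0,6,0.7],[60,0,0,0,0,6,0],[60,-8.5,-5.8,39,0,0,0],[60,-8.4,-5.8,39,0,0,0],[60,0,0,0,0,0,0],[60,0,0,0,0,0,0]]]'
cat >> h.py <<'E'
def info():
    s=manip.read_state();M=R.from_quat(s['orientation']).as_matrix();p=np.array(s['ee_pos']);g=p-19*M[:,2]
    return s,M,p,g
def totool(M,d): return np.round(M.T@np.array(d),1)
E
python3 -c "
from h import *
s,M,p,g=info();print(p,g,M.round(3),s['joint_pos'],s['t']);print(totool(M,np.array([650.7,-103,212.3])-g))"
```

```text
t: 18.35
ee_pos: [651.2, -98.2, 235.5]
orientation: [0.695, 0.711, 0.073, -0.075]
force: [0.1, 0.1, 0.9]
width: 0.763
[651.23292094 -98.23488613 235.49655075] [ 651.34602489 -102.18860951  254.0802877 ] [[-0.022  1.    -0.006]
 [ 0.978  0.023  0.208]
 [ 0.208 -0.001 -0.978]] [-0.15359735  0.53058891  0.52307943  1.48007816 -0.47127169  1.29914113
  0.49343253] 18.35
[-9.5 -0.6 40.7]
```

```bash
python3 -m jog '[[[130,-3,-0.6,13,0,0,0],[130,-3,0,13,0,0,0],[130,-3.5,0,14.7,0,0,0],[255,0,0,0,0,0,0],[255,0,0,0,0,0,0],[255,0,0,0,0,0,0],[255,0,0,0,0,0,0],[255,0,0,0,0,0,0],[255,0,0,0,0,0,0]]]';python3 -c "
from h import *
s,M,p,g=info();print(p,g,s['force'])"
```

```text
t: 19.25
ee_pos: [651.4, -99.7, 193.7]
orientation: [0.695, 0.711, 0.074, -0.074]
force: [5.0, -0.8, -0.2]
width: 0.2
[651.39791377 -99.65023012 193.70031836] [ 651.45409095 -103.59178423  212.28689941] [ 4.98421344 -0.7763965  -0.22805766]
```

```bash
cat > arc.py <<'E'
from h import *
import sys
u=np.array([np.cos(np.radians(1.2)),np.sin(np.radians(1.2)),0])
def P(t,r=60): t=np.radians(t); return r*np.sin(t)*u+np.array([0,0,r*np.cos(t)])
def arc(a,b,n):
    M=info()[1]
    for i in range(n):
        d=P(a+(b-a)*(i+1)/n)-P(a+(b-a)*i/n); print((M.T@d).round(1).tolist(),end=' ')
    print()
if __name__=='__main__':
    v=[float(x) for x in sys.argv[1:]]
    for i in range(0,len(v),3): print(v[i:i+3]); arc(v[i],v[i+1],int(v[i+2]))
E
python3 arc.py 30 42 3 42 115 8 115 127 3 127 205 8 205 217 3 217 295 8 295 307 3
```

```text
[30.0, 42.0, 3.0]
[-0.5, 3.5, 2.2] [-0.5, 3.4, 2.4] [-0.6, 3.2, 2.6] 
[42.0, 115.0, 8.0]
[-1.5, 6.6, 6.8] [-1.6, 5.4, 7.7] [-1.8, 4.0, 8.5] [-1.9, 2.6, 9.0] [-2.0, 1.1, 9.3] [-2.0, -0.4, 9.3] [-1.9, -1.9, 9.2] [-1.8, -3.3, 8.7] 
[115.0, 127.0, 3.0]
[-0.8, -1.9, 3.6] [-0.7, -2.2, 3.5] [-0.7, -2.4, 3.4] 
[127.0, 205.0, 8.0]
[-1.6, -6.8, 7.4] [-1.3, -8.0, 6.2] [-1.0, -9.0, 4.8] [-0.7, -9.7, 3.2] [-0.3, -10.1, 1.6] [0.0, -10.2, -0.1] [0.4, -10.0, -1.8] [0.7, -9.6, -3.4] 
[205.0, 217.0, 3.0]
[0.4, -3.7, -1.9] [0.5, -3.6, -2.1] [0.5, -3.4, -2.4] 
[217.0, 295.0, 8.0]
[1.4, -7.6, -6.7] [1.7, -6.3, -7.8] [1.9, -4.9, -8.8] [2.0, -3.3, -9.4] [2.1, -1.6, -9.9] [2.1, 0.1, -10.0] [2.1, 1.9, -9.8] [2.0, 3.5, -9.4] 
[295.0, 307.0, 3.0]
[0.8, 1.9, -3.6] [0.7, 2.2, -3.5] [0.7, 2.4, -3.4]
```

```bash
python3 -m jog '[[[255,-0.1,0.9,0.6,0,0,0],[255,-0.1,0.9,0.6,0,0,0],[255,-0.1,0.9,0.6,0,0,0],[255,-0.1,0.9,0.6,0,0,0]]]'; python3 -m jog '[[[255,-0.1,0.9,0.6,0,0,0],[255,-0.1,0.9,0.6,0,0,0],[255,-0.1,0.8,0.6,0,0,0]]]';python3 -m jog '[[[255,-0.1,0.8,0.6,0,0,0],[255,-0.2,0.8,0.6,0,0,0],[255,-0.1,0.8,0.7,0,0,0]]]'
```

```text
t: 19.65
ee_pos: [654.4, -99.6, 191.6]
orientation: [0.695, 0.711, 0.073, -0.074]
force: [2.6, -0.5, 5.4]
width: 0.199
t: 19.95
ee_pos: [657.0, -99.6, 189.8]
orientation: [0.695, 0.711, 0.073, -0.074]
force: [2.5, -0.8, 4.9]
width: 0.198
t: 20.25
ee_pos: [659.4, -99.5, 187.8]
orientation: [0.695, 0.711, 0.073, -0.074]
force: [1.7, -0.9, 5.1]
width: 0.199
```

Push here ≈1 N, so the jar seems to be half-way down its fall. I go on to about 120° and sample there.

```bash
python3 -m jog '[[[255,-1.5,6.6,6.8,0,0,0],[255,-1.6,5.4,7.7,0,0,0],[255,-1.8,4,8.5,0,0,0],[255,-1.9,2.6,9,0,0,0],[255,-2,1.1,9.3,0,0,0],[255,-2,-0.4,9.3,0,0,0],[255,-1.9,-1.9,9.2,0,0,0]]]'; python3 -m jog '[[[255,-0.2,-0.4,1,0,0,0],[255,-0.2,-0.4,1,0,0,0],[255,-0.2,-0.4,1,0,0,0],[255,-0.2,-0.4,1,0,0,0]]]';  python3 -m jog '[[[255,-0.2,-0.4,1,0,0,0],[255,-0.2,-0.4,0.9,0,0,0],[255,-0.2,-0.5,0.9,0,0,0]]]'; python3 -m jog '[[[255,-0.2,-0.5,0.9,0,0,0],[255,-0.2,-0.5,0.9,0,0,0],[255,-0.2,-0.5,0.9,0,0,0]]]'; python3 -c "
from h import *
s,M,p,g=info();print(g,s['force'],s['joint_pos'])"
```

```text
t: 20.95
ee_pos: [677.6, -99.3, 125.7]
orientation: [0.695, 0.711, 0.073, -0.074]
force: [1.9, -2.1, 7.3]
width: 0.195
t: 21.35
ee_pos: [676.4, -99.3, 122.2]
orientation: [0.695, 0.711, 0.074, -0.073]
force: [5.6, -1.8, 6.0]
width: 0.195
t: 21.65
ee_pos: [675.3, -99.3, 119.5]
orientation: [0.695, 0.711, 0.074, -0.073]
force: [6.5, -1.9, 5.4]
width: 0.196
t: 21.95
ee_pos: [674.2, -99.3, 116.8]
orientation: [0.695, 0.711, 0.074, -0.073]
force: [7.4, -1.6, 6.1]
width: 0.195
[ 674.17147876 -103.23271056  135.41358197] [ 7.40218332 -1.5723598   6.10725342] [-0.11844948  0.67077109  0.47252163  1.53906853 -0.54859197  1.11471499
  0.57126898]
```

```bash
python3 arc.py 115 193 8 193 205 3 205 283 8 283 295 3
```

```text
[115.0, 193.0, 8.0]
[-1.8, -5.1, 8.6] [-1.6, -6.5, 7.7] [-1.4, -7.8, 6.5] [-1.1, -8.8, 5.1] [-0.7, -9.5, 3.6] [-0.4, -10.0, 1.9] [-0.0, -10.2, 0.2] [0.3, -10.1, -1.4] 
[193.0, 205.0, 3.0]
[0.2, -4.0, -1.1] [0.3, -4.0, -1.3] [0.3, -3.8, -1.6] 
[205.0, 283.0, 8.0]
[1.1, -8.8, -5.0] [1.4, -7.8, -6.4] [1.6, -6.6, -7.6] [1.8, -5.2, -8.6] [2.0, -3.6, -9.3] [2.1, -2.0, -9.8] [2.1, -0.2, -10.0] [2.1, 1.5, -9.9] 
[283.0, 295.0, 3.0]
[0.8, 1.1, -4.0] [0.8, 1.4, -3.9] [0.8, 1.7, -3.8]
```

```bash
python3 -m jog '[[[255,-1.8,-5.1,8.6,0,0,0],[255,-1.6,-6.5,7.7,0,0,0],[255,-1.4,-7.8,6.5,0,0,0],[255,-1.1,-8.8,5.1,0,0,0],[255,-0.7,-9.5,3.6,0,0,0],[255,-0.4,-10,1.9,0,0,0],[255,0,-10.2,0.2,0,0,0],[255,0.3,-10.1,-1.4,0,0,0]]]'; python3 -m jog '[[[255,0,-1,-0.3,0,0,0],[255,0.1,-1,-0.3,0,0,0],[255,0.1,-1,-0.3,0,0,0],[255,0,-1,-0.3,0,0,0]]]';  python3 -m jog '[[[255,0.1,-1,-0.3,0,0,0],[255,0.1,-1,-0.3,0,0,0],[255,0,-1,-0.3,0,0,0]]]'; python3 -m jog '[[[255,0.1,-1,-0.4,0,0,0],[255,0.1,-1,-0.4,0,0,0],[255,0.1,-1,-0.4,0,0,0]]]'; python3 -c "
from h import *
s,M,p,g=info();print(g,s['force'],s['joint_pos'])"
```

```text
t: 22.75
ee_pos: [607.5, -100.4, 83.8]
orientation: [0.695, 0.711, 0.075, -0.072]
force: [13.5, -0.4, 3.2]
width: 0.2
t: 23.15
ee_pos: [603.7, -100.5, 84.8]
orientation: [0.695, 0.711, 0.075, -0.072]
force: [13.3, -0.9, -1.4]
width: 0.196
t: 23.45
ee_pos: [600.7, -100.5, 85.7]
orientation: [0.695, 0.711, 0.075, -0.072]
force: [13.5, -0.9, -0.9]
width: 0.197
t: 23.75
ee_pos: [597.6, -100.6, 86.9]
orientation: [0.695, 0.711, 0.075, -0.072]
force: [13.4, -0.8, -2.8]
width: 0.196
[ 597.62239918 -104.49114964  105.49906623] [13.40401349 -0.79208286 -2.77535165] [-0.11915025  0.59132148  0.46223686  1.76277974 -0.55435656  0.97557086
  0.6510427 ]
```

```bash
python3 -m jog '[[[255,1.1,-8.8,-5,0,0,0],[255,1.4,-7.8,-6.4,0,0,0],[255,1.6,-6.6,-7.6,0,0,0],[255,1.8,-5.2,-8.6,0,0,0],[255,2,-3.6,-9.3,0,0,0],[255,2.1,-2,-9.8,0,0,0],[255,2.1,-0.2,-10,0,0,0],[255,2.1,1.5,-9.9,0,0,0]]]'; python3 -m jog '[[[255,0.2,0.2,-1,0,0,0],[255,0.2,0.3,-1,0,0,0],[255,0.2,0.3,-1,0,0,0],[255,0.2,0.3,-1,0,0,0]]]';  python3 -m jog '[[[255,0.2,0.3,-1,0,0,0],[255,0.2,0.3,-1,0,0,0],[255,0.2,0.4,-1,0,0,0]]]'; python3 -m jog '[[[255,0.2,0.4,-1,0,0,0],[255,0.2,0.4,-1,0,0,0],[255,0.2,0.4,-1,0,0,0]]]'; python3 -c "
from h import *
s,M,p,g=info();print(g,s['force'],s['joint_pos'])"; python3 arc.py 292 370 8 370 382 3
```

```text
t: 24.55
ee_pos: [560.8, -101.1, 153.3]
orientation: [0.695, 0.711, 0.072, -0.075]
force: [5.7, -1.2, -9.1]
width: 0.201
t: 24.95
ee_pos: [561.9, -101.1, 157.9]
orientation: [0.695, 0.711, 0.072, -0.076]
force: [2.6, -1.8, -8.3]
width: 0.197
t: 25.25
ee_pos: [563.0, -101.1, 161.7]
orientation: [0.695, 0.711, 0.073, -0.075]
force: [2.1, -1.0, -8.0]
width: 0.2
t: 25.55
ee_pos: [564.2, -101.1, 164.9]
orientation: [0.695, 0.711, 0.073, -0.075]
force: [0.2, -1.3, -7.4]
width: 0.194
[ 564.35070536 -105.05655601  183.46269732] [ 0.21829227 -1.34382056 -7.40693409] [-0.15948353  0.45245345  0.51384986  1.77651501 -0.47070761  1.08919197
  0.58795297]
[292.0, 370.0, 8.0]
[1.9, 4.6, -8.9] [1.7, 6.1, -8.0] [1.5, 7.4, -6.9] [1.2, 8.5, -5.6] [0.9, 9.3, -4.1] [0.5, 9.9, -2.5] [0.2, 10.2, -0.8] [-0.2, 10.2, 0.9] 
[370.0, 382.0, 3.0]
[-0.2, 4.1, 0.8] [-0.2, 4.0, 1.1] [-0.3, 3.9, 1.4]
```

```bash
cat > fit.py <<'E'
import numpy as np
# TCP x, z, Fx, Fz  while creeping
D=np.array([[654.4,191.6,2.6,5.4],[657,189.8,2.5,4.9],[659.4,187.8,1.7,5.1],[676.4,122.2,5.6,6.0],[675.3,119.5,6.5,5.4],[674.2,116.8,7.4,6.1],
[603.7,84.8,13.3,-1.4],[600.7,85.7,13.5,-.9],[597.6,86.9,13.4,-2.8],[561.9,157.9,2.6,-8.3],[563,161.7,2.1,-8],[564.2,164.9,.2,-7.4]]
 +([] if 1 else []))
import sys,json
if len(sys.argv)>1: D=np.vstack([D,json.loads(sys.argv[1])])
x=D[:,0];z=D[:,1]+18.6
A=np.c_[2*x,2*z,np.ones(len(x))];c=np.linalg.lstsq(A,x*x+z*z,rcond=None)[0];print('centre',c[:2],'r',np.sqrt(c[2]+c[0]**2+c[1]**2))
for cx,cz in ((621,160),c[:2]):
    th=np.arctan2(x-cx,z-cz); p=-(D[:,2]*np.cos(th)-D[:,3]*np.sin(th)); rad=D[:,2]*np.sin(th)+D[:,3]*np.cos(th)
    B=np.c_[np.ones(len(x)),np.cos(th),np.sin(th)];k,res,_,_=np.linalg.lstsq(B,p,rcond=None)
    # push=F0+A*sin(th-thb): rise after bottom thb
    a=np.hypot(k[1],k[2]);thb=np.degrees(np.arctan2(-k[1],k[2]))
    print('th',np.degrees(th).round().tolist());print('push',p.round(1).tolist(),'rad',rad.round(1).tolist());print('F0',k[0].round(2),'A',a.round(2),'bottom at',thb.round(1),'resid',(p-B@k).round(1).tolist())
E
python3 fit.py
```

```text
centre [619.92420848 161.16929385] r 60.01999053414698
th [34.0, 37.0, 40.0, 109.0, 112.0, 115.0, -163.0, -160.0, -157.0, -74.0, -71.0, -68.0]
push [0.8, 0.9, 1.9, 7.5, 7.4, 8.6, 13.1, 13.0, 13.4, 7.3, 6.9, 6.8] rad [5.9, 5.4, 5.0, 3.3, 4.0, 4.2, -2.5, -3.8, -2.7, -4.7, -4.6, -3.0]
F0 7.14 A 6.18 bottom at 106.5 resid [-0.4, -0.4, 0.5, 0.1, -0.3, 0.6, -0.2, -0.3, 0.1, 0.1, 0.0, 0.3]
th [35.0, 38.0, 41.0, 110.0, 113.0, 115.0, -164.0, -161.0, -158.0, -75.0, -71.0, -68.0]
push [1.0, 1.1, 2.1, 7.5, 7.5, 8.7, 13.2, 13.1, 13.5, 7.4, 6.9, 6.8] rad [5.9, 5.4, 5.0, 3.2, 3.9, 4.1, -2.2, -3.5, -2.4, -4.6, -4.5, -2.9]
F0 7.17 A 6.17 bottom at 106.5 resid [-0.3, -0.4, 0.5, 0.0, -0.3, 0.6, -0.2, -0.3, 0.2, 0.0, -0.0, 0.2]
```

```bash
python3 -m jog '[[[255,1.9,4.6,-8.9,0,0,0],[255,1.7,6.1,-8,0,0,0],[255,1.5,7.4,-6.9,0,0,0],[255,1.2,8.5,-5.6,0,0,0],[255,0.9,9.3,-4.1,0,0,0],[255,0.5,9.9,-2.5,0,0,0],[255,0.2,10.2,-0.8,0,0,0],[255,-0.2,10.2,0.9,0,0,0]]]'; python3 -m jog '[[[255,0,1,0.2,0,0,0],[255,0,1,0.2,0,0,0],[255,-0.1,1,0.2,0,0,0],[255,0,1,0.2,0,0,0]]]';  python3 -m jog '[[[255,-0.1,1,0.3,0,0,0],[255,0,1,0.3,0,0,0],[255,-0.1,1,0.3,0,0,0]]]'; python3 -m jog '[[[255,-0.1,1,0.3,0,0,0],[255,-0.1,1,0.4,0,0,0],[255,-0.1,1,0.4,0,0,0]]]'; python3 -c "
from h import *
s,M,p,g=info();d=g-[620.2,0,160.8];print(g,np.degrees(np.arctan2(d[0],d[2])),np.hypot(d[0],d[2]))"; python3 arc.py 20 78 7 78 108 8
```

```text
t: 26.35
ee_pos: [631.5, -99.9, 201.6]
orientation: [0.695, 0.711, 0.073, -0.075]
force: [-1.7, -2.4, -5.7]
width: 0.199
t: 26.75
ee_pos: [634.4, -99.9, 200.9]
orientation: [0.695, 0.711, 0.073, -0.075]
force: [-1.8, -3.8, -1.9]
width: 0.196
t: 27.05
ee_pos: [637.8, -99.8, 200.0]
orientation: [0.695, 0.711, 0.073, -0.075]
force: [-0.9, -5.4, -0.8]
width: 0.193
t: 27.35
ee_pos: [641.0, -99.7, 198.8]
orientation: [0.695, 0.711, 0.073, -0.075]
force: [0.1, -4.9, -0.4]
width: 0.196
[ 641.13771837 -103.67366566  217.42118582] 20.293685035290103 60.36842498091397
[20.0, 78.0, 7.0]
[-0.7, 7.9, 3.5] [-1.0, 7.3, 4.5] [-1.2, 6.6, 5.5] [-1.4, 5.7, 6.4] [-1.5, 4.7, 7.1] [-1.6, 3.6, 7.7] [-1.7, 2.4, 8.1] 
[78.0, 108.0, 8.0]
[-0.8, 0.7, 3.8] [-0.8, 0.4, 3.8] [-0.8, 0.2, 3.8] [-0.8, -0.1, 3.8] [-0.8, -0.3, 3.8] [-0.8, -0.6, 3.8] [-0.8, -0.8, 3.8] [-0.8, -1.1, 3.7]
```

```bash
python3 -m jog '[[[255,-0.7,7.9,3.5,0,0,0],[255,-1,7.3,4.5,0,0,0],[255,-1.2,6.6,5.5,0,0,0],[255,-1.4,5.7,6.4,0,0,0],[255,-1.5,4.7,7.1,0,0,0],[255,-1.6,3.6,7.7,0,0,0],[255,-1.7,2.4,8.1,0,0,0]]]'
python3 -m jog '[[[255,-0.2,0.2,1,0,0,0],[255,-0.2,0.2,1,0,0,0],[255,-0.2,0.2,0.9,0,0,0],[255,-0.2,0.1,0.9,0,0,0]]]'
python3 -m jog '[[[255,-0.2,0.1,1,0,0,0],[255,-0.2,0.1,1,0,0,0],[255,-0.2,0.1,0.9,0,0,0],[255,-0.2,0.1,0.9,0,0,0]]]'
python3 -m jog '[[[255,-0.2,0.1,1,0,0,0],[255,-0.2,0,1,0,0,0],[255,-0.2,0,0.9,0,0,0],[255,-0.2,0.1,0.9,0,0,0]]]'
python3 -m jog '[[[255,-0.2,0,1,0,0,0],[255,-0.2,0,1,0,0,0],[255,-0.2,-0.1,0.9,0,0,0],[255,-0.2,0,0.9,0,0,0]]]'
python3 -m jog '[[[255,-0.2,-0.1,1,0,0,0],[255,-0.2,-0.1,1,0,0,0],[255,-0.2,-0.1,0.9,0,0,0],[255,-0.2,0,0.9,0,0,0]]]'
```

```text
t: 28.05
ee_pos: [678.8, -99.1, 154.9]
orientation: [0.695, 0.711, 0.073, -0.075]
force: [-4.9, -4.9, 2.7]
width: 0.196
t: 28.45
ee_pos: [679.4, -99.1, 151.5]
orientation: [0.695, 0.711, 0.073, -0.075]
force: [-5.1, -4.4, 3.6]
width: 0.198
t: 28.85
ee_pos: [679.9, -99.1, 147.8]
orientation: [0.695, 0.711, 0.073, -0.075]
force: [-4.1, -4.2, 4.2]
width: 0.197
t: 29.25
ee_pos: [680.0, -99.1, 144.0]
orientation: [0.695, 0.711, 0.073, -0.075]
force: [-4.4, -5.2, 4.9]
width: 0.198
t: 29.65
ee_pos: [680.1, -99.1, 140.2]
orientation: [0.695, 0.711, 0.073, -0.075]
force: [-4.9, -5.3, 5.9]
width: 0.2
t: 30.05
ee_pos: [679.8, -99.1, 136.5]
orientation: [0.695, 0.711, 0.073, -0.075]
force: [-5.1, -3.9, 6.6]
width: 0.195
```

```bash
python3 fit.py '[[634.4,200.9,-1.8,-1.9],[637.8,200,-0.9,-0.8],[641,198.8,0.1,-0.4],[679.4,151.5,-5.1,3.6],[679.9,147.8,-4.1,4.2],[680,144,-4.4,4.9],[680.1,140.2,-4.9,5.9],[679.8,136.5,-5.1,6.6]]'; python3 -c "
from h import *
s,M,p,g=info();d=g-[620.2,0,160.8];print(g,np.degrees(np.arctan2(d[0],d[2])),s['force'])"
```

```text
centre [619.97309751 161.18194086] r 60.051404142115786
th [34.0, 37.0, 40.0, 109.0, 112.0, 115.0, -163.0, -160.0, -157.0, -74.0, -71.0, -68.0, 13.0, 16.0, 19.0, 80.0, 84.0, 87.0, 91.0, 95.0]
push [0.8, 0.9, 1.9, 7.5, 7.4, 8.6, 13.1, 13.0, 13.4, 7.3, 6.9, 6.8, 1.3, 0.6, -0.2, 4.4, 4.6, 5.1, 5.8, 6.2] rad [5.9, 5.4, 5.0, 3.3, 4.0, 4.2, -2.5, -3.8, -2.7, -4.7, -4.6, -3.0, -2.2, -1.0, -0.3, -4.4, -3.6, -4.2, -5.0, -5.6]
F0 7.11 A 6.3 bottom at 105.9 resid [-0.3, -0.3, 0.6, 0.0, -0.3, 0.6, -0.3, -0.4, 0.1, 0.2, 0.1, 0.4, 0.5, -0.2, -1.0, 0.0, -0.1, -0.0, 0.3, 0.3]
th [35.0, 38.0, 41.0, 110.0, 113.0, 115.0, -164.0, -161.0, -158.0, -75.0, -71.0, -68.0, 14.0, 17.0, 21.0, 81.0, 85.0, 89.0, 92.0, 96.0]
push [1.0, 1.1, 2.1, 7.5, 7.5, 8.7, 13.2, 13.1, 13.5, 7.4, 6.9, 6.8, 1.3, 0.6, -0.2, 4.3, 4.5, 5.0, 5.7, 6.1] rad [5.9, 5.4, 5.0, 3.2, 3.9, 4.1, -2.3, -3.5, -2.4, -4.6, -4.5, -2.9, -2.3, -1.0, -0.3, -4.5, -3.7, -4.3, -5.1, -5.7]
F0 7.09 A 6.31 bottom at 106.6 resid [-0.1, -0.2, 0.7, 0.1, -0.3, 0.6, -0.2, -0.3, 0.1, 0.1, 0.0, 0.3, 0.5, -0.2, -1.0, -0.1, -0.2, -0.1, 0.2, 0.1]
[ 679.87264885 -103.00870443  155.06864441] 95.48623655778887 [-5.0714913  -3.89766308  6.57525152]
```

Fit: bearing 7.1 N, jar amplitude 6.3 N, and the heavy side is down at crank angle ≈106°. The crank is at 95.5°, so about 11 mm more.

```bash
python3 -m jog '[[[255,-0.2,-0.3,1,0,0,0],[255,-0.2,-0.3,1,0,0,0],[255,-0.2,-0.3,1,0,0,0],[255,-0.2,-0.3,1,0,0,0],[255,-0.2,-0.3,1,0,0,0],[255,-0.2,-0.3,1,0,0,0],[255,-0.2,-0.3,1,0,0,0],[255,-0.2,-0.3,1,0,0,0],[255,-0.2,-0.3,1,0,0,0],[255,-0.2,-0.3,1,0,0,0],[255,-0.1,-0.1,0.6,0,0,0]]]'
python3 -m jog '[[[255,0,0,0,0,0,0],[255,0,0,0,0,0,0],[255,0,0,0,0,0,0]]]'
cat > fin.py <<'E'
from h import *
s,M,p,g=info();d=g-[620.2,0,160.8];print(g,np.degrees(np.arctan2(d[0],d[2])),s['force'],s['width'],s['qd'],s['t'])
sc=snap('scene','s12.png');t=snap('top','t12.png')
cv2.imwrite('pics/c12.png',np.hstack([cv2.resize(sc['pixels'][:,:,::-1],(400,300)),cv2.resize(t['pixels'][90:310,90:400,::-1],(400,300))]))
s,M,p,g=info();d=g-[620.2,0,160.8];print(np.degrees(np.arctan2(d[0],d[2])),s['force'])
E
python3 fin.py
```

```text
t: 31.15
ee_pos: [677.9, -99.2, 126.3]
orientation: [0.695, 0.711, 0.074, -0.074]
force: [-2.4, -5.7, 8.4]
width: 0.199
t: 31.45
ee_pos: [677.8, -99.1, 126.2]
orientation: [0.695, 0.711, 0.074, -0.074]
force: [-1.6, -5.6, 6.7]
width: 0.197
[ 677.88165239 -103.08535657  144.82391397] 105.48113400340466 [-1.62499606 -5.64412353  6.70985136] 0.19693756605699098 [-4.06885603e-04  1.25403326e-03 -9.95182407e-04  9.77852239e-05
 -2.13888174e-03 -4.69269695e-04 -4.58063782e-04] 31.45
105.45657267346257 [-1.19917533 -5.07705147  7.13864132]
```

View pics/c12.png

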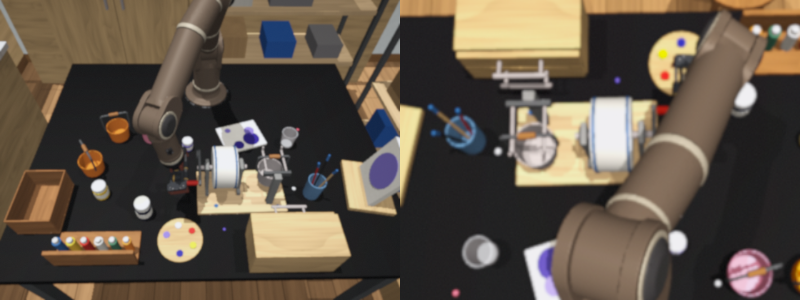

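The pail hangs on the hook (top-view crop (537,140)), the jars, pot and cup are where they were, and the gripper is on the red handle. The final push was 7.4 N, close to the 7.1 N average, so this is the bottom.

```bash
python3 -c "
from workcell import manip
print(manip.close_job())"
```

```text
the job is handed in; nothing more can be done
None
```

I hung the steel pail on the tumbler's double hook and let go of it. I then turned the crank by feel and brought the drum's heavy side to the bottom. The job was handed in at about 31.6 s, with the gripper still closed on the red handle and the drum still.

- **Pail:** The first pinch missed because I lifted before the fingers had closed. The pail did not move, and the second grasp held. It still shows on both prongs in the last pictures.
- **Heavy side:** The push at 20 creep readings fits a 7.1 N average with ±6.3 N from the jar (your figures allow up to 6 N). That puts the heavy side down at a crank angle of about 106°. Most fit errors were under 0.6 N, the worst 1.0 N.
- **Final position:** The crank was held at 105.5°, where the push in the last creep was about 7.4 N, close to the average, as expected at the bottom. I estimate the angle is good to a few degrees.
- **Surroundings:** The jars, brush pot and cup looked unmoved, judged by eye only. In the last top view the arm hides part of the bench.
- **Leftover load:** A side force of about 5 N along the handle was still there at the end.

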